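# Open a sample jar on the cap torque tester

### The job

The square glass jar stands loose in the cap torque tester: swing the tester's clamp lever all the way round to its end stop so that the pegs brace the jar, and only then grip the red cap and turn it anticlockwise until its thread lets go, without lifting or tipping the jar or disturbing the things around. Lift the cap off and finish while still holding it, still and level, two or three centimetres above the jar's mouth, with the lever left home and the jar standing clamped.

Things in the scene. Friction and masses are not known exactly. Their poses are not given: they have to be found in the camera images.
- tester: cap torque tester fixed on the table, placed anew each time: grey housing 220 (x) by 300 (y) by 50 mm high, console at its +y end (top 77 mm), round steel platform 152 mm across. Origin: on the platform's axis at table height; z up; its -x side is the operator's. Four 14 mm rubber pegs (x +-21 mm) stand in two facing pairs, 78 mm apart when open; the lever closes both on the jar along the tester's y
- platform (a point): centre of the platform's flat top, on the tester's axis, 72 mm above the table; pegs rise 56 mm above it
- clamp_lever (a joint): clamp lever's angle in rad: turns about the platform's vertical axis, clockwise seen from above, from 0 (open) to 1.0 (end stop, jar clamped). Starts between 0 and 0.25, stays where it is left, takes about 4 N at its knob, some 7 N from 0.85 rad on, where the pegs meet and squeeze the jar
- lever_knob (a point): middle of the black upright knob on the clamp lever's end: 18 mm diameter, spans 64 to 104 mm above the table, this point 84 mm up; the 16 mm wide steel lever lies just below. 135 mm from the platform's axis: at lever angle 0 in the tester's direction 259 degrees (anticlockwise from its +x), at 1.0 rad in direction 202 degrees
- sample_jar: loose square clear-glass jar on the platform between the open pegs, a little askew: body 64 by 64 by 72 mm, then a shoulder and a round neck 40 mm across with a raised three-start thread; 0.3 kg, blank white label on its -x side. Origin: centre of its underside; z up. Unless clamped it turns along with the cap
- jar_mouth (a point): centre of that jar's mouth, level with the rim, 98 mm above its underside
- cap: red ribbed screw cap on that jar: 56 mm diameter, 21 mm tall, 40 g. Origin: centre of its open underside; z up. Tight, it lies 81 mm above the jar's underside (top 174 mm above the table) and its x points along the jar's x within 3 degrees. Takes about 0.6 N m to turn. Below it there is 9 mm free before the 64 mm square body begins
- cap_mark (a point): outer end of the white mark on the cap's top, 20 mm from the cap's axis along its +x. Turned anticlockwise seen from above, the cap rises 2 mm, is free of the thread after about 55 degrees, and meets the next thread's start at about 98 degrees: lift it after 70 to 85 degrees
- spare_jar: bystander: a closed jar of the same kind with a blue cap, 102 mm tall, loose on the table
- red_guide: bystander: red half-round bottle guide standing on end, about 100 mm across and 130 mm tall, loose
- yellow_guide: bystander: yellow half-round bottle guide standing on end, about 100 mm across and 130 mm tall, loose
- starwheel: bystander: black double star wheel lying flat, 170 mm across and 71 mm tall, loose
- wrench: bystander: steel wrench lying on the table
- flask: bystander: closed round bottle, 64 mm diameter, 180 mm tall, loose
There are look-alikes about, which are no part of the job. Of the things like the cap, leave any that is green or turquoise; of the rest the smaller one is meant.

How it is judged:
By the outcome, as a careful person would: the job done as asked, in the order asked, and still so for the second after the job is handed in, while the arm keeps its last pose, push and grip.
It also fails if it takes over 51 s, if anything falls off the work surface, if the arm or the gripper's body presses on something with over 40 N, if the wrist force passes 120 N, or if a joint passes its speed limit or range.

### The arm

A 6-joint arm with a two-finger parallel gripper is mounted at the origin on the work surface. World frame = base frame: x ahead of the robot, y to its left, z up, the work surface at z = 0. Lengths are in m, angles in rad, forces in N, time in s.
With the tool pointing down it reaches from about 0.25 to 0.775 m from the base axis. Payload 8.9 kg.
Tool frame: the origin (TCP) lies midway between the tips of the shut fingers; the grasp point (between the pads) lies 19 mm behind it (ctrl.hold_point_z is the distance from the TCP to the grasp point, in m); y points along the fingers, x is the direction in which the jaws open and shut, and the axes are right-handed (so a half turn about y gives the same grasp; the last joint's range is limited). The gripper opens to 85 mm and grips with 20 to 120 N. Pads are 22 mm wide; open, the fingers measure 114 mm over their backs; the gripper's body (76 mm by 85 mm) begins 54 mm behind the grasp point. The pads swing forward as they close: fully open they stand 13 mm farther back than shut.
Start: joints at [1.166, 0.291, -0.153, 1.127, 0, 1.431], TCP at [0.138, 0.507, 0.231] pointing down, gripper open.
Joint ranges: [-2.52, 2.52], [-0.91, 1.74], [-1.3, 1.37], [-1.96, 2.02], [-1.52, 1.47], [-3.14, 3.14]. Speed limits (rad/s): [2.22, 2.22, 2.79, 3.14, 3.14, 3.14].

### API

Orientations are given as [roll, pitch, yaw] about the fixed x, y, z axes, in that order (R = Rz(yaw) Ry(pitch) Rx(roll)).
In Python, from cell import monitor, camera, camera_info, order, ctrl gives the robot as it stands. The module is installed in compiled form; this text tells all that it offers.
- The arm moves only by the tool arm_command, never from a script. Its argument "deltas" is a list of rows, each a list of 7 numbers: the shift along the tool's x, y, z as a fraction of full scale, then the turn, a rotation vector about the tool's x, y, z as a fraction of full scale, then the opening, from 0 (shut) to 1 (fully open). A call has 1 to 20 rows; each row is the pose to reach, as a shift and turn from the pose measured when the call began, along the tool's axes at that moment, turning the shorter way round; what a row does not reach only later rows make up. Full scale, the value 1, is 10 cm for a shift and 180 degrees for a turn. A row lasts 1/8 s, in which the tool goes at most 62.5 mm and 10.7 degrees, less where a joint would pass 70% of its speed; a pose out of reach is approached as far as the arm can. A call with a number of a shift or a turn outside -1 to 1 is refused whole. A call with a gripper value outside its range is refused whole. The fingers move at their own pace and stop on an object; the grip force is fixed at half the most. Time passes only in rows, so rows that repeat a pose let the fingers close. It gives the time, the measured TCP pose, the force and the opening at its end, in the units of the state.
- monitor.state(): the state, without advancing time (a new reading comes with each control period).
- camera(name): name is "scene" or "top" or "wrist"; returns the picture (384x512x3 uint8, blue, green, red); there is no depth.
- camera_info(name): a dict with "vertical_fov" (degrees; the focal length in pixels is half the picture's height over the tangent of half this angle, whatever the lens; pixels are square), "cx", "cy" (the principal point, pixels), "k1" (the pictures are not rectified: a ray, as slopes to the right and down, at radius r is drawn at 1 + k1 r^2 times it, then the intrinsics apply), "R" (3x3) and "t" (3): a world point X has camera coordinates R X + t. Camera axes: x right, y down, z forward; pixel columns grow to the right and rows downward; lengths in m; the calibration is good to about 2 mm. A picture is of the moment at which its call begins: read the wrist's pose just before it. camera_info takes no time and is no camera call; for the wrist camera it gives the pose at the moment of the call.
- order.hand_in(): hands the job in, once; it reports no verdict.
The state is a dict: "t": time; "joints": joint angles; "joint_velocities": joint speeds; "effort": joint torques, N m; "eef_pos": TCP position; "tool_rot": TCP orientation; "wrist_force": force on the tool from outside, world axes, zero at the start; "ft_torque": the same for the moment, N m; "grip_width": finger opening in m.
Only numpy, scipy, OpenCV 4.12 (cv2) and the standard library are available. Lean on these libraries where they do the work, as an engineer would, in place of code of your own. Each camera call takes 0.05 s, during which the arm holds its last target. There are 200 camera calls.

## Working session

There is one attempt and no reset: what is moved stays moved. The work goes in short steps, Python scripts to look and compute and a tool call to move; the robot and the scene stay as the last step left them, time stands still between calls to the robot, and variables do not carry over. Pictures are saved under pics/ and viewed, about 8 in all and at most 12, crops included, and the job is handed in when it is done.

Besides the shell and the picture viewer there is one more tool, called after ">>>" as a command line: name --pt "numbers of a row" for each row, then --argument value for the rest. arm_command: Moves the arm, as the interface text tells. Shift numbers are shares of 10 cm and turn numbers shares of 180 degrees, none past 1 either way. Its arguments: {"type":"object","properties":{"deltas":{"type":"array","items":{"type":"array","items":{"type":"number","minimum":-1,"maximum":1}}}},"required":["deltas"]}

```bash
mkdir -p pics; cat > h.py <<'E'
import numpy as np, cv2
from cell import monitor, camera, camera_info, order, ctrl
from scipy.spatial.transform import Rotation as Ro
def K(i):
    f=192/np.tan(np.radians(i['vertical_fov'])/2); return f
def ray(i,u,v):
    f=K(i); d=np.array([(u-i['cx'])/f,(v-i['cy'])/f]); s=d.copy()
    for _ in range(30): s=d/(1+i['k1']*(s@s))
    R=np.array(i['R']);t=np.array(i['t'])
    return -R.T@t, R.T@np.array([s[0],s[1],1])
def onz(i,u,v,z):
    c,d=ray(i,u,v); return c+d*(z-c[2])/d[2]
def proj(i,X):
    p=np.array(i['R'])@np.array(X)+np.array(i['t']); s=p[:2]/p[2]; s=s*(1+i['k1']*(s@s)); return s*K(i)+[i['cx'],i['cy']]
E
python3 - <<'E'
from h import *
s=monitor.state(); print(s)
for n in ['scene','top','wrist']:
    im=camera(n); cv2.imwrite(f'pics/{n}0.png',im); i=camera_info(n); print(n,{k:np.round(v,3).tolist() for k,v in i.items()})
a=[cv2.imread(f'pics/{n}0.png') for n in ['scene','top']]
cv2.imwrite('pics/st0.png',cv2.resize(np.vstack(a),(0,0),fx=.78,fy=.78))
E
```

```text
{'t': 0.0, 'joints': array([ 1.16571003e+00,  2.91272301e-01, -1.54125330e-01,  1.12669502e+00,
        1.12311679e-05,  1.43149305e+00]), 'joint_velocities': array([ 4.15320619e-04,  3.57432498e-04, -6.97317394e-04, -1.89655114e-04,
       -9.63042294e-06, -4.81103613e-04]), 'effort': array([ 2.02541773e-04, -5.37142718e+01,  3.31376159e+01,  1.60353107e-02,
        4.20393474e-05,  9.20479181e-06]), 'eef_pos': array([0.13772026, 0.50616329, 0.23073682]), 'tool_rot': array([-1.57060521e+00,  1.28220854e-03,  1.30501342e+00]), 'wrist_force': array([-0.24035519,  0.30069517, -0.43302798]), 'ft_torque': array([ 0.04048126, -0.00514365, -0.02819426]), 'grip_width': 0.08532789864488832}
scene {'vertical_fov': 53.901, 'cx': 265.574, 'cy': 193.415, 'k1': -0.033, 'R': [[0.758, 0.652, -0.0], [0.557, -0.648, -0.52], [-0.339, 0.394, -0.854]], 't': [-0.372, -0.23, 1.296]}
top {'vertical_fov': 55.795, 'cx': 254.264, 'cy': 192.73, 'k1': -0.103, 'R': [[0.025, -0.999, 0.022], [-0.992, -0.028, -0.119], [0.12, -0.018, -0.993]], 't': [-0.014, 0.5, 1.229]}
wrist {'vertical_fov': 67.541, 'cx': 252.006, 'cy': 189.726, 'k1': -0.008, 'R': [[0.262, 0.965, -0.001], [0.919, -0.249, 0.307], [0.296, -0.081, -0.952]], 't': [-0.524, -0.04, 0.38]}
```

View pics/st0.png

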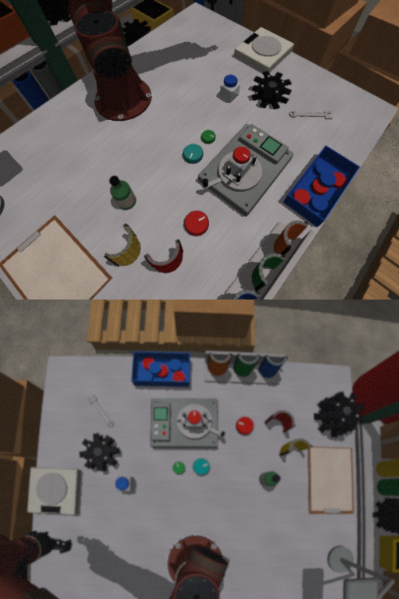

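The top view shows the tester at about (237,156), with these cap-like candidates (full top-image pixels): red cap on the jar at about (250,149), larger red cap on the table (314,161), green (229,215), turquoise (258,214), blue spare (158,235), and red and blue caps in the bin (205,88). I choose the one on the jar in the tester and will check it in a close crop.

```bash
python3 - <<'E'
from h import *
t=cv2.imread('pics/top0.png')[115:195,180:300]; s=cv2.imread('pics/scene0.png')[150:280,240:390]
a=cv2.resize(t,(780,520),interpolation=3)[:, :780]
cv2.imwrite('pics/ct.png',cv2.resize(t,(600,400),interpolation=3))
a=cv2.resize(t,(430,287),interpolation=3); b=cv2.resize(s,(344,298),interpolation=3)
c=np.zeros((298,774,3),np.uint8); c[:287,:430]=a; c[:,430:]=b; cv2.imwrite('pics/c2.png',cv2.convertScaleAbs(c,alpha=1.4))
for n in ['top','scene']:
    im=cv2.imread(f'pics/{n}0.png'); i=camera_info(n); h=cv2.cvtColor(im,cv2.COLOR_BGR2HSV)
    m=(((h[...,0]<8)|(h[...,0]>172))&(h[...,1]>150)&(h[...,2]>80)).astype(np.uint8)
    k,l,st,ce=cv2.connectedComponentsWithStats(m)
    for j in range(1,k):
        if st[j,4]>60: print(n,st[j],ce[j].round(1),onz(i,*ce[j],.174).round(3), onz(i,*ce[j],.02).round(3))
E
```

```text
top [183  75  13  14 114] [188.4  80.1] [0.842 0.224 0.174] [0.911 0.252 0.02 ]
top [204  85  11  14 105] [209.2  92. ] [0.803 0.154 0.174] [0.866 0.173 0.02 ]
top [222  92  14  12 140] [228.8  98.1] [0.784 0.091 0.174] [0.845 0.101 0.02 ]
top [241 144  17  15 187] [248.8 151.2] [0.612 0.022 0.174] [0.649 0.022 0.02 ]
top [303 151  22  22 330] [314.  161.5] [ 0.586 -0.182  0.174] [ 0.619 -0.211  0.02 ]
scene [300 188  21  19 300] [309.8 196.9] [0.618 0.022 0.174] [0.574 0.106 0.02 ]
scene [428 221  16  18 183] [435.2 229.2] [0.901 0.147 0.174] [0.911 0.254 0.02 ]
scene [401 230  20  18 183] [409.3 239.8] [0.867 0.082 0.174] [0.871 0.176 0.02 ]
scene [377 243  20  19 280] [387.  251.3] [0.842 0.022 0.174] [0.841 0.105 0.02 ]
scene [237 270  30  32 678] [251.4 285. ] [ 0.657 -0.241  0.174] [ 0.621 -0.208  0.02 ]
```

View pics/c2.png

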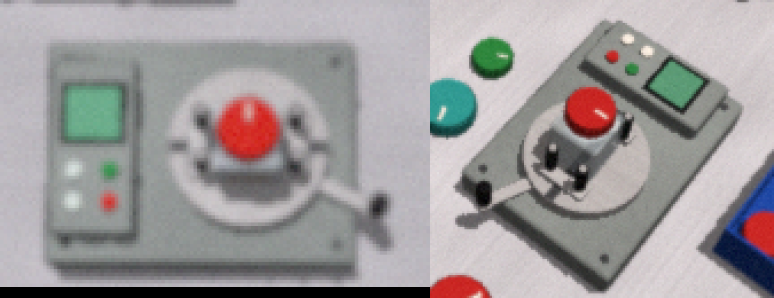

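The left crop (top) shows the red cap on the glass jar between the black pegs, with the knob at top pixel (285.5,172). The right crop (scene) agrees, with the knob at about (263.5,234). The jar cap is smaller than the loose red one, so the choice is confirmed.

```bash
python3 - <<'E'
from h import *
t=camera_info('top');s=camera_info('scene');w=camera_info('wrist')
print('knob top',onz(t,285.5,172.2,.095),'scene',onz(s,263.5,234.2,.095))
# platform centre & housing rough from top
f=lambda u,v:(180+u/3.583,115+v/3.583)
for n,p,z in [('plat',(247,147),.072),('hTL',(48,42),.05),('hTR',(355,44),.05),('hBR',(355,265),.05),('hBL',(48,262),.05)]: print(n,onz(t,*f(*p),z).round(3))
st=monitor.state(); R=Ro.from_euler('xyz',st['tool_rot']).as_matrix()
c=-np.array(w['R']).T@w['t']
print('tool R',R.round(3)); print('cam in tool',R.T@(c-st['eef_pos']),'view dir in tool',(R.T@np.array(w['R'])[2]).round(3),'right',(R.T@np.array(w['R'])[0]).round(3))
E
```

```text
knob top [ 0.56365532 -0.10149482  0.095     ] scene [ 0.57220936 -0.10317696  0.095     ]
plat [0.62  0.021 0.072]
hTL [0.724 0.219 0.05 ]
hTR [ 0.731 -0.082  0.05 ]
hBR [ 0.513 -0.085  0.05 ]
hBL [0.508 0.208 0.05 ]
tool R [[ 0.263 -0.    -0.965]
 [ 0.965 -0.001  0.263]
 [-0.001 -1.     0.   ]]
cam in tool [-0.00040471 -0.14289562  0.07916861] view dir in tool [ 0.     0.952 -0.307] right [ 1.    -0.     0.001]
```

>>> arm_command --pt "-0.6 -0.5 -0.98 0 0 0 1" --pt "-0.6 -0.5 -0.98 0 0 0 1" --pt "-0.6 -0.5 -0.98 0 0 0 1"

```text
t: 0.52
eef_pos: [0.2191, 0.4213, 0.2826]
tool_rot: [-1.572, -0.001, 1.301]
wrist_force: [0.6, 0.2, 0.5]
grip_width: 0.0849
```

>>> arm_command --pt "-0.6 -0.4 -0.98 0 0 0 1" --pt "-0.6 -0.4 -0.98 0 0 0 1" --pt "-0.6 -0.4 -0.98 0 0 0 1"

```text
t: 0.9
eef_pos: [0.2997, 0.336, 0.3234]
tool_rot: [-1.574, -0.002, 1.296]
wrist_force: [-0.2, -0.1, 0.6]
grip_width: 0.0854
```

>>> arm_command --pt "-0.6 -0.3 -0.98 0 0 0 1" --pt "-0.6 -0.3 -0.98 0 0 0 1" --pt "-0.6 -0.3 -0.98 0 0 0 1"

```text
t: 1.27
eef_pos: [0.3794, 0.2506, 0.3534]
tool_rot: [-1.574, -0.002, 1.293]
wrist_force: [0.6, 0.3, -0.5]
grip_width: 0.085
```

>>> arm_command --pt "-0.6 0 -0.98 0 0 0 1" --pt "-0.6 0 -0.98 0 0 0 1" --pt "-0.6 0 -0.98 0 0 0 1"

```text
t: 1.65
eef_pos: [0.4582, 0.1655, 0.3521]
tool_rot: [-1.572, -0.002, 1.29]
wrist_force: [-0.2, 0.5, 0.6]
grip_width: 0.0852
```

>>> arm_command --pt "-0.6 0 -0.98 0 0 0 1" --pt "-0.6 0 -0.98 0 0 0 1" --pt "-0.6 0 -0.98 0 0 0 1"

```text
t: 2.02
eef_pos: [0.5366, 0.0808, 0.3503]
tool_rot: [-1.57, -0.001, 1.289]
wrist_force: [-0.9, 0.2, 0.6]
grip_width: 0.0854
```

>>> arm_command --pt "-0.6 0 -0.98 0 0 0 1" --pt "-0.6 0 -0.98 0 -0.083 0 1" --pt "-0.6 0 -0.98 0 -0.083 0 1" --pt "-0.6 0 -0.98 0 -0.083 0 1" --pt "-0.6 0 -0.98 0 -0.083 0 1"

```text
t: 2.65
eef_pos: [0.6135, -0.002, 0.3504]
tool_rot: [-1.57, -0.002, 1.55]
wrist_force: [-0.5, -0.2, 0.9]
grip_width: 0.0855
```

```bash
python3 - <<'E'
from h import *
import json
i=camera_info('wrist'); im=camera('wrist'); i={k:np.array(v).tolist() for k,v in i.items()}; json.dump(i,open('w1.json','w')); cv2.imwrite('pics/w1.png',im)
cv2.imwrite('pics/w1b.png',cv2.resize(im,(780,585),interpolation=3))
for n,X in [('capguess',[.615,.022,.174]),('plat',[.62,.021,.072]),('knob',[.567,-.102,.104])]: print(n,proj(i,X))
E
```

```text
capguess [272.84338015 170.94191964]
plat [267.27098367 157.48876723]
knob [175.78418918 124.8271118 ]
```

View pics/w1b.png

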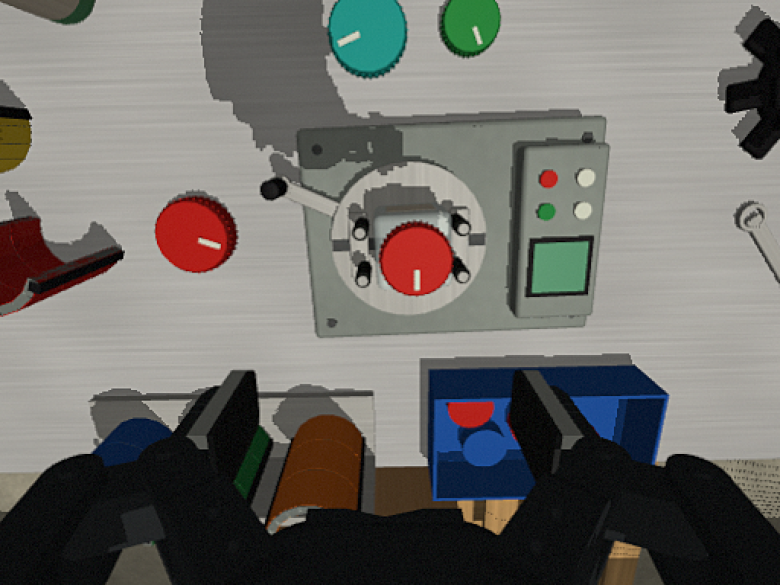

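The wrist view (scaled 1.523x) shows the cap at (417,258), its mark pointing down (+x), and the knob at (272,188). It also shows the platform disc at about (409,237) and the housing edges. Now the fine numbers.

```bash
python3 - <<'E'
from h import *
import json
i=json.load(open('w1.json')); im=cv2.imread('pics/w1.png'); h=cv2.cvtColor(im,cv2.COLOR_BGR2HSV)
def pl(name,m,z):
    c=max(cv2.findContours(m.astype(np.uint8),0,1)[0],key=cv2.contourArea)[:,0]
    P=np.array([onz(i,u,v,z)[:2] for u,v in c]); ctr,r=cv2.minEnclosingCircle((P*1000).astype(np.float32)); print(name,'centre mm',np.round(ctr,1),'R',round(r,1),'n',len(c)); return np.array(ctr)/1000
roi=np.zeros(im.shape[:2],bool); roi[140:200,240:305]=1
m=(((h[...,0]<8)|(h[...,0]>172))&(h[...,1]>140)&(h[...,2]>60)&roi); cap=pl('cap(z.165)',m,.165)
roi[:]=0; roi[146:198,248:300]=1
mk=roi&(h[...,1]<110)&(h[...,2]>150); ys,xs=np.nonzero(mk&(np.hypot(np.arange(512)[None]-272,np.arange(384)[:,None]-170)<24)&(np.arange(384)[:,None]>170))
print('mark px',len(xs),xs.mean(),ys.mean(),onz(i,xs.mean(),ys.mean(),.174).round(4))
roi[:]=0; roi[112:136,165:192]=1
g=roi&(h[...,2]<55); k=pl('knob(z.1)',g,.095); ys,xs=np.nonzero(g); print(xs.mean(),ys.mean(),xs.min(),xs.max(),ys.min(),ys.max())
# platform: bright, low sat
g=cv2.cvtColor(im,6); print('vals',g[150,305],g[110,250],g[185,240],g[155,330])
pts=[]
c0=np.array([.62,.021])
for a in np.arange(0,360,4):
    u=np.array([np.cos(np.radians(a)),np.sin(np.radians(a))])
    rr=np.arange(.066,.086,.0005); v=np.array([cv2.getRectSubPix(g,(1,1),tuple(map(float,proj(i,[*(c0+r*u),.072]))))[0,0] for r in rr]).astype(float)
    d=np.convolve(v,[1,1,1,0,-1,-1,-1][::1],'valid'); j=np.abs(d).argmax()
    if -d[j]>25 or d[j]>25: pts.append(c0+rr[j+3]*u)
P=np.array(pts); 
for _ in range(4):
    A=np.c_[2*P,np.ones(len(P))]; s=np.linalg.lstsq(A,(P**2).sum(1),rcond=None)[0]; r=np.sqrt(s[2]+s[:2]@s[:2]); e=np.hypot(*(P-s[:2]).T)-r; P=P[abs(e)<max(.0015,1.5*e.std())]
print('platform',s[:2],'R',r,len(P)); c=s[:2]
# tester yaw from housing long edges at z=.05 : far(top) edge and lower edge
f=lambda p:onz(i,p[0]/1.523,p[1]/1.523,.05)[:2]
for a,b in [((318,336),(583,326)),((299,130),(605,117)),((299,130),(318,336))]:
    d=f(b)-f(a); print('edge',np.degrees(np.arctan2(d[1],d[0])),np.hypot(*d))
d=k-c; print('knob dir',np.degrees(np.arctan2(d[1],d[0]))%360,np.hypot(*d)); print('cap-platform',cap-c)
E
```

```text
cap(z.165) centre mm [616.2  22.7] R 29.3 n 148
mark px 58 272.5344827586207 183.48275862068965 [0.63   0.0217 0.174 ]
knob(z.1) centre mm [566.3 -99.1] R 11.9 n 43
179.22994652406416 123.5187165775401 171 188 117 130
vals 172 90 168 137
platform [0.62175323 0.02177266] R 0.07578576545644782 75
edge 91.1386618539739 0.2915382026524458
edge 91.20849996485526 0.29111796857819167
edge 1.0955292145527085 0.21402327698523418
knob dir 245.3433866449984 0.1330100751295621
cap-platform [-0.00558618  0.00090232]
```

>>> arm_command --pt "-1 0.9 0.44 0 -0.06 0 0.45" --pt "-1 0.9 0.44 0 -0.12 0 0.45" --pt "-1 0.9 0.44 0 -0.18 0 0.45" --pt "-1 0.9 0.44 0 -0.24 0 0.45" --pt "-1 0.9 0.44 0 -0.3 0 0.45" --pt "-1 0.9 0.44 0 -0.35 0 0.45" --pt "-1 0.9 0.44 0 -0.373 0 0.45" --pt "-1 0.9 0.44 0 -0.373 0 0.45" --pt "-1 0.9 0.44 0 -0.373 0 0.45"

```text
t: 3.82
eef_pos: [0.5674, -0.1008, 0.2606]
tool_rot: [-1.572, -0.001, 2.721]
wrist_force: [-0.3, -0.4, -1.0]
grip_width: 0.0386
```

>>> arm_command --pt "0 0.5 0 0 0 0 0.45" --pt "0 1 0 0 0 0 0.45" --pt "0 1 0 0 0 0 0.45" --pt "0 1 0 0 0 0 0.45"

```text
t: 4.32
eef_pos: [0.5683, -0.1008, 0.1624]
tool_rot: [-1.573, 0.001, 2.72]
wrist_force: [0.4, -0.4, 0.4]
grip_width: 0.0383
```

```bash
python3 - <<'E'
from h import *
i=camera_info('wrist'); im=camera('wrist'); cv2.imwrite('pics/w2.png',im); print(proj(i,[.567,-.1015,.104]),proj(i,monitor.state()['eef_pos']))
E
```

```text
[252.68028427 206.05955722] [250.35701381 246.50203808]
```

View pics/w2.png

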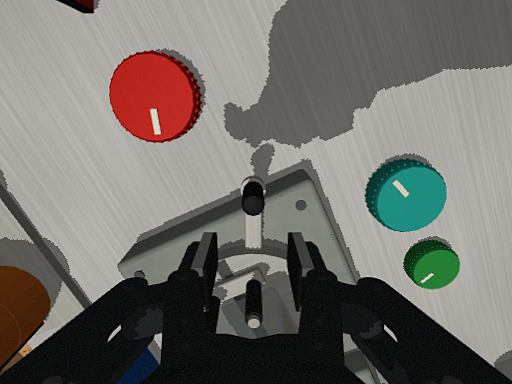

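The knob top shows at (253,204), within 2 px of the prediction (252.7,206), and centred between the fingers. Descending.

>>> arm_command --pt "0 0.5 0 0 0 0 0.45" --pt "0 0.92 0 0 0 0 0.45" --pt "0 0.92 0 0 0 0 0.45" --pt "0 0.92 0 0 0 0 0.45"

```text
t: 4.88
eef_pos: [0.5707, -0.1014, 0.0734]
tool_rot: [-1.573, 0.006, 2.72]
wrist_force: [0.5, -0.1, -0.1]
grip_width: 0.0386
```

```bash
python3 - <<'E'
from h import *
s=monitor.state(); p=s['eef_pos']; R=Ro.from_euler('xyz',s['tool_rot']).as_matrix(); print(p,s['tool_rot'],s['wrist_force'])
c=np.array([.6218,.0218])
# fine arc: knob dir phi, pusher lead L along tangent, yaw tracks
for phi,L in [(246,.010),(238,.010),(230,.010),(222,.010),(214,.010),(208,.010),(203.2,.010),(203.2,.014),(203.2,.018)]:
    a=np.radians(phi); t=np.array([np.sin(a),-np.cos(a)]); q=c+.135*np.array([np.cos(a),np.sin(a)])+L*t
    d=R.T@np.array([q[0]-p[0],q[1]-p[1],.070-p[2]]); print(phi,L,(d*10).round(3), 'turny',round(-(phi-90-np.degrees(s['tool_rot'][2]))/180,3))
E
```

```text
[ 0.57074607 -0.10140868  0.07339541] [-1.57314063  0.00564085  2.72005629] [ 0.50761035 -0.08674269 -0.09204108]
246 0.01 [0.135 0.033 0.017] turny -0.001
238 0.01 [ 0.322  0.032 -0.009] turny 0.044
230 0.01 [ 0.503  0.031 -0.062] turny 0.088
222 0.01 [ 0.676  0.03  -0.139] turny 0.132
214 0.01 [ 0.836  0.03  -0.239] turny 0.177
208 0.01 [ 0.946  0.029 -0.328] turny 0.21
203.2 0.01 [ 1.027  0.029 -0.408] turny 0.237
203.2 0.014 [ 1.056  0.029 -0.435] turny 0.237
203.2 0.018 [ 1.085  0.029 -0.462] turny 0.237
```

>>> arm_command --pt "0.135 0.02 0.017 0 0 0 0.45" --pt "0.23 0.02 0.005 0 0.022 0 0.45" --pt "0.322 0.02 -0.009 0 0.044 0 0.45" --pt "0.41 0.02 -0.033 0 0.066 0 0.45" --pt "0.503 0.02 -0.062 0 0.088 0 0.45" --pt "0.59 0.02 -0.098 0 0.11 0 0.45" --pt "0.676 0.02 -0.139 0 0.132 0 0.45" --pt "0.757 0.02 -0.187 0 0.155 0 0.45" --pt "0.836 0.02 -0.239 0 0.177 0 0.45" --pt "0.836 0.02 -0.239 0 0.177 0 0.45"

```text
t: 6.12
eef_pos: [0.5062, -0.0457, 0.0735]
tool_rot: [-1.579, 0.007, 2.165]
wrist_force: [0.7, -1.1, 0.9]
grip_width: 0.0385
```

```bash
cat > arc.py <<'E'
from h import *
s=monitor.state(); p=s['eef_pos']; R=Ro.from_euler('xyz',s['tool_rot']).as_matrix(); print(p,s['tool_rot'],s['wrist_force'],s['grip_width'])
c=np.array([.6218,.0218])
v=p[:2]-c; print('tcp dir',np.degrees(np.arctan2(v[1],v[0]))%360,np.hypot(*v))
for phi,L in [(214,.010),(208,.010),(203.2,.010),(203.2,.014),(203.2,.018),(203.2,.022)]:
    a=np.radians(phi); t=np.array([np.sin(a),-np.cos(a)]); q=c+.135*np.array([np.cos(a),np.sin(a)])+L*t
    d=R.T@np.array([q[0]-p[0],q[1]-p[1],.071-p[2]]); print(phi,L,(d*10).round(3), 'turny',round(-(phi-90-np.degrees(s['tool_rot'][2]))/180,3))
E
python3 arc.py
```

```text
[ 0.50619445 -0.04571873  0.07347824] [-1.57874711  0.0069517   2.16477443] [ 0.69539872 -1.10724219  0.94842733] 0.038528771808934555
tcp dir 210.28681133197568 0.13387838356080364
214 0.01 [0.013 0.025 0.014] turny 0.0
208 0.01 [ 0.154  0.024 -0.004] turny 0.034
203.2 0.01 [ 0.265  0.023 -0.029] turny 0.06
203.2 0.014 [ 0.304  0.023 -0.036] turny 0.06
203.2 0.018 [ 0.343  0.023 -0.044] turny 0.06
203.2 0.022 [ 0.382  0.023 -0.051] turny 0.06
```

>>> arm_command --pt "0.08 0 0.005 0 0.017 0 0.45" --pt "0.154 0 -0.004 0 0.034 0 0.45" --pt "0.21 0 -0.016 0 0.047 0 0.45" --pt "0.265 0 -0.029 0 0.06 0 0.45" --pt "0.304 0 -0.036 0 0.06 0 0.45" --pt "0.304 0 -0.036 0 0.06 0 0.45"

```text
t: 6.88
eef_pos: [0.4947, -0.0211, 0.0751]
tool_rot: [-1.582, 0.012, 1.977]
wrist_force: [1.9, -12.0, -0.4]
grip_width: 0.0385
```

```bash
python3 arc.py
```

```text
[ 0.4947418  -0.02105734  0.07510462] [-1.58194395  0.01171891  1.9768484 ] [  1.89801356 -12.01631172  -0.38472572] 0.03851751273914591
tcp dir 198.63949772920037 0.13409152704224805
214 0.01 [-0.261  0.044  0.009] turny -0.06
208 0.01 [-0.119  0.042  0.018] turny -0.026
203.2 0.01 [-0.006  0.041  0.014] turny 0.0
203.2 0.014 [0.034 0.041 0.014] turny 0.0
203.2 0.018 [0.074 0.04  0.014] turny 0.0
203.2 0.022 [0.114 0.04  0.014] turny 0.0
```

>>> arm_command --pt "0.05 0.03 0 0 0 0 0.45" --pt "0.09 0.03 0 0 0 0 0.45" --pt "0.09 0.03 0 0 0 0 0.45" --pt "0.09 0.03 0 0 0 0 0.45"

```text
t: 7.38
eef_pos: [0.4956, -0.0204, 0.0745]
tool_rot: [-1.582, 0.028, 1.974]
wrist_force: [4.3, -36.7, -2.4]
grip_width: 0.0385
```

```bash
python3 arc.py
```

```text
[ 0.49558424 -0.02037251  0.07448587] [-1.5823838   0.02803942  1.97378546] [  4.29238197 -36.68451349  -2.43954738] 0.03853436647644311
tcp dir 198.4760347985459 0.13307493889504643
214 0.01 [-0.263  0.042  0.019] turny -0.061
208 0.01 [-0.122  0.038  0.028] turny -0.027
203.2 0.01 [-0.009  0.035  0.024] turny -0.001
203.2 0.014 [0.031 0.034 0.024] turny -0.001
203.2 0.018 [0.071 0.033 0.024] turny -0.001
203.2 0.022 [0.111 0.031 0.024] turny -0.001
```

The force rose to 37 N with under 1 mm of motion, so the end stop is reached. I'll centre the fingers on the knob, rise clear, and look.

>>> arm_command --pt "-0.1 0 0.01 0 0 0 0.45" --pt "-0.1 0 0.01 0 0 0 0.45" --pt "-0.1 0 0.01 0 0 0 0.45"

```text
t: 7.75
eef_pos: [0.4986, -0.0295, 0.075]
tool_rot: [-1.583, 0.027, 1.975]
wrist_force: [0.7, -1.0, -0.4]
grip_width: 0.0384
```

>>> arm_command --pt "0 -0.5 0 0 0 0 0.45" --pt "0 -1 0 0 0 0 0.45" --pt "0 -1 0 0 0 0 0.45"

```text
t: 8.12
eef_pos: [0.4985, -0.0271, 0.1786]
tool_rot: [-1.588, 0.03, 1.976]
wrist_force: [1.0, -1.0, -1.6]
grip_width: 0.0382
```

>>> arm_command --pt "0 -0.5 0 0 0 0 1" --pt "0 -1 0 0 0 0 1" --pt "0 -1 0 0 0 0 1" --pt "0 -1 0 0 0 0 1"

```text
t: 8.62
eef_pos: [0.4952, -0.0245, 0.2775]
tool_rot: [-1.587, 0.029, 1.977]
wrist_force: [-0.4, 0.2, -1.0]
grip_width: 0.085
```

```bash
python3 - <<'E'
from h import *
import json
s=monitor.state(); print(s['eef_pos'],s['tool_rot'])
i=camera_info('wrist'); im=camera('wrist'); i={k:np.array(v).tolist() for k,v in i.items()}; json.dump(i,open('w3.json','w')); cv2.imwrite('pics/w3.png',im)
a=np.radians(203.2); print('knob end',proj(i,[.6218+.135*np.cos(a),.0218+.135*np.sin(a),.104]),'plat',proj(i,[.6218,.0218,.072]),'cap',proj(i,[.62,.0218,.174]))
E
```

```text
[ 0.49515559 -0.02447423  0.27754965] [-1.58706216  0.02907334  1.97660761]
knob end [249.86382203 167.79175306] plat [250.75940814 256.46141541] cap [248.25555979 307.6776663 ]
```

View pics/w3.png

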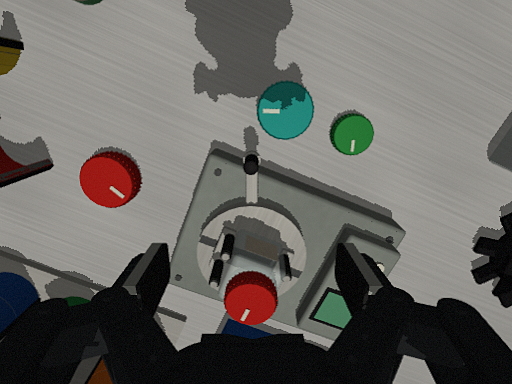

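The lever now points at 203° with the knob at (251,163), at the predicted home angle. The cap is at (250,298), with the pegs closed on the jar. The tool picked up a small tilt, which I'll correct on the next move.

```bash
cat > go.py <<'E'
from h import *
import sys
def go(x,y,z,yaw,s=None):
    s=s or monitor.state(); p=s['eef_pos']; R=Ro.from_euler('xyz',s['tool_rot'])
    T=Ro.from_euler('xyz',[-np.pi/2,0,np.radians(yaw)])
    print('pos',p.round(4),'rot',s['tool_rot'].round(4),'F',s['wrist_force'].round(1),'T',s['ft_torque'].round(2))
    print('shift',(R.inv().apply(np.array([x,y,z])-p)*10).round(3),'turn',((R.inv()*T).as_rotvec()/np.pi).round(4))
if __name__=='__main__': go(*map(float,sys.argv[1:]))
E
python3 go.py .59 .015 .33 75
```

```text
pos [ 0.4949 -0.0245  0.2771] rot [-1.5861  0.0286  1.9765] F [ 0.2  0.7 -0.2] T [ 0.04  0.05 -0.03]
shift [-0.027 -0.513 -1.038] turn [ 0.0077  0.2125 -0.0071]
```

>>> arm_command --pt "0 -0.5 -0.3 0.008 0.05 -0.007 1" --pt "0 -0.5 -0.6 0.008 0.1 -0.007 1" --pt "-0.03 -0.51 -1 0.008 0.15 -0.007 1" --pt "-0.03 -0.51 -1 0.008 0.2125 -0.007 1" --pt "-0.03 -0.51 -1 0.008 0.2125 -0.007 1" --pt "-0.03 -0.51 -1 0.008 0.2125 -0.007 1" --pt "-0.03 -0.51 -1 0.008 0.2125 -0.007 1" --pt "-0.03 -0.51 -1 0.008 0.2125 -0.007 1"

```text
t: 9.68
eef_pos: [0.5864, 0.0132, 0.3299]
tool_rot: [-1.57, 0.001, 1.31]
wrist_force: [-0.5, 0.5, 0.2]
grip_width: 0.0853
```

```bash
cat > capm.py <<'E'
from h import *
import json,sys
tag=sys.argv[1]; zt=float(sys.argv[2])  # cap top height
def cap(n):
    i=camera_info(n); i={k:np.array(v) for k,v in i.items()}; im=camera(n); cv2.imwrite(f'pics/{n}{tag}.png',im)
    h=cv2.cvtColor(im,cv2.COLOR_BGR2HSV); m=(((h[...,0]<8)|(h[...,0]>172))&(h[...,1]>140)&(h[...,2]>50)).astype(np.uint8)
    u,v=proj(i,[.62,.022,zt]); m=cv2.morphologyEx(m,3,np.ones((5,5)))
    k,l,st,ce=cv2.connectedComponentsWithStats(m); j=1+np.argmin([np.hypot(*(c-[u,v])) for c in ce[1:]])
    b=(l==j); ys,xs=np.nonzero(b)
    c=max(cv2.findContours(b.astype(np.uint8),0,1)[0],key=cv2.contourArea)[:,0]
    P=np.array([onz(i,a,d,zt-.008)[:2] for a,d in c]); ctr,r=cv2.minEnclosingCircle((P*1000).astype(np.float32))
    print(n,'px',ce[j].round(1),'area',st[j,4],'centre',np.round(ctr,1),'R',round(r,1)); 
    mk=b&(h[...,1]<130)&(h[...,2]>120)
    ys,xs=np.nonzero(mk)
    if len(xs)>5:
        q=onz(i,xs.mean(),ys.mean(),zt); d=q[:2]*1000-ctr; print('mark',len(xs),q.round(4),'dir',np.degrees(np.arctan2(d[1],d[0])).round(1))
    return i,ce[j]
o=[cap(n) for n in sys.argv[3:]]
if len(o)>1:
    A=np.zeros((3,3));B=np.zeros(3)
    for i,c in o:
        p,d=ray(i,*c); d/=np.linalg.norm(d); M=np.eye(3)-np.outer(d,d); A+=M;B+=M@p
    print('tri',np.linalg.solve(A,B).round(4))
E
python3 capm.py 4 .174 wrist scene; python3 go.py .6185 .022 .25 75
```

```text
wrist px [266.1 194.4] area 1982 centre [615.3  21.9] R 30.0
mark 58 [0.6299 0.0216 0.174 ] dir -1.3
scene px [309.3 198.5] area 373 centre [617.6  23.4] R 31.1
mark 11 [0.6302 0.0236 0.174 ] dir 0.7
tri [0.6162 0.0224 0.1645]
pos [0.5865 0.0132 0.3299] rot [-1.5705e+00  6.0000e-04  1.3096e+00] F [-0.1  0.1 -0.2] T [ 0.02 -0.02 -0.01]
shift [ 0.168  0.799 -0.286] turn [-0.0001  0.0002 -0.0002]
```

View pics/wrist4.png

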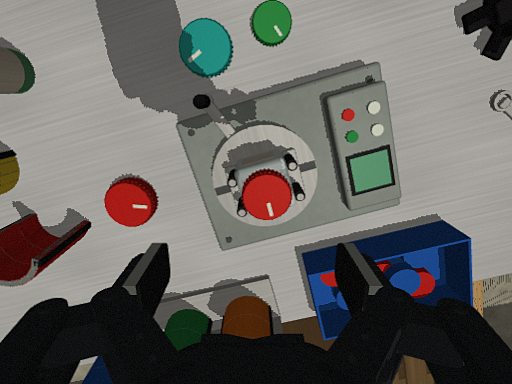

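In the view the lever is home (knob at (202,101)), the pegs touch the jar, and the cap is at (266,194) with its mark along +x. The triangulated cap body centre is (0.6162, 0.0224, 0.1645), matching the expected height of about 0.164. Approaching the cap.

>>> arm_command --pt "0.165 0.3 -0.264 0 0 0 1" --pt "0.165 0.8 -0.264 0 0 0 1" --pt "0.165 1 -0.264 0 0 0 1" --pt "0.165 1 -0.264 0 0 0 1" --pt "0.165 1 -0.264 0 0 0 1"

```text
t: 10.4
eef_pos: [0.6169, 0.0222, 0.2312]
tool_rot: [-1.572, 0.0, 1.31]
wrist_force: [-0.6, 0.2, 0.6]
grip_width: 0.0854
```

```bash
python3 go.py .6163 .0223 .143 75
```

```text
pos [0.6169 0.0222 0.2312] rot [-1.5721e+00  2.0000e-04  1.3097e+00] F [-0.6  0.2  0.6] T [-0.01 -0.    0.02]
shift [-0.     0.882  0.007] turn [ 0.0004  0.0002 -0.0001]
```

>>> arm_command --pt "0 0.3 0.005 0 0 0 1" --pt "0 0.6 0.005 0 0 0 1" --pt "0 0.86 0.005 0 0 0 1" --pt "0 0.86 0.005 0 0 0 1" --pt "0 0.86 0.005 0 0 0 1" --pt "0 0.86 0.005 0 0 0 1"

```text
t: 11.15
eef_pos: [0.6175, 0.0222, 0.1469]
tool_rot: [-1.575, -0.0, 1.31]
wrist_force: [0.3, -0.3, -0.1]
grip_width: 0.0854
```

```bash
python3 go.py .6163 .0223 .143 75; python3 -c "
from h import *
cv2.imwrite('pics/w5.png',camera('wrist'))"
```

```text
pos [0.6175 0.0222 0.1469] rot [-1.5747e+00 -2.0000e-04  1.3097e+00] F [ 0.3 -0.3 -0.1] T [ 0.02 -0.04  0.  ]
shift [-0.002  0.039  0.012] turn [0.0012 0.0002 0.0001]
```

View pics/w5.png

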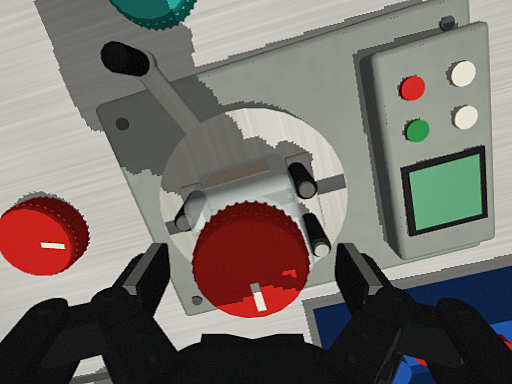

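The cap (centre about (251,262)) sits midway between the fingers (inner edges 168 and 337). Lowering 4 mm and closing.

>>> arm_command --pt "0 0.035 0.01 0.001 0 0 1" --pt "0 0.035 0.01 0.001 0 0 1" --pt "0 0.035 0.01 0.001 0 0 0.5" --pt "0 0.035 0.01 0.001 0 0 0.5" --pt "0 0.035 0.01 0.001 0 0 0.3" --pt "0 0.035 0.01 0.001 0 0 0.3" --pt "0 0.035 0.01 0.001 0 0 0.3" --pt "0 0.035 0.01 0.001 0 0 0.3"

```text
t: 12.2
eef_pos: [0.6163, 0.0219, 0.1438]
tool_rot: [-1.572, 0.001, 1.309]
wrist_force: [-2.6, -2.7, 6.6]
grip_width: 0.0557
```

```bash
python3 go.py .6163 .0223 .143 75; python3 -c "
from h import *
print(monitor.state()['grip_width'])"
```

```text
pos [0.6163 0.0219 0.1438] rot [-1.5718e+00  1.0000e-03  1.3093e+00] F [-2.6 -2.7  6.6] T [-0.65  0.69 -0.07]
shift [0.004 0.008 0.001] turn [ 0.0003  0.0001 -0.0003]
0.055688607082214875
```

>>> arm_command --pt "0 0 0 0 -0.025 0 0.3" --pt "0 -0.003 0 0 -0.05 0 0.3" --pt "0 -0.005 0 0 -0.075 0 0.3" --pt "0 -0.007 0 0 -0.1 0 0.3" --pt "0 -0.009 0 0 -0.125 0 0.3" --pt "0 -0.011 0 0 -0.15 0 0.3" --pt "0 -0.013 0 0 -0.175 0 0.3" --pt "0 -0.015 0 0 -0.2 0 0.3" --pt "0 -0.016 0 0 -0.22 0 0.3" --pt "0 -0.016 0 0 -0.22 0 0.3" --pt "0 -0.016 0 0 -0.22 0 0.3"

```text
t: 13.58
eef_pos: [0.6167, 0.0219, 0.1454]
tool_rot: [-1.571, 0.002, 1.999]
wrist_force: [3.5, 0.7, -3.5]
grip_width: 0.0557
```

```bash
python3 go.py .6163 .0221 .1458 153; python3 capm.py 6 .1755 wrist scene
```

```text
pos [0.6167 0.0219 0.1454] rot [-1.5715e+00  1.6000e-03  1.9993e+00] F [ 3.5  0.7 -3.5] T [-0.1  -0.76  0.07]
shift [ 0.003 -0.004  0.002] turn [ 0.     -0.2136 -0.0006]
wrist px [251.9 264.5] area 10810 centre [617.2  20.9] R 33.2
mark 7 [0.6178 0.025  0.1755] dir 81.8
scene px [316.4 199.7] area 96 centre [631.1  27.6] R 25.0
tri [0.6277 0.0319 0.1508]
```

View pics/wrist6.png

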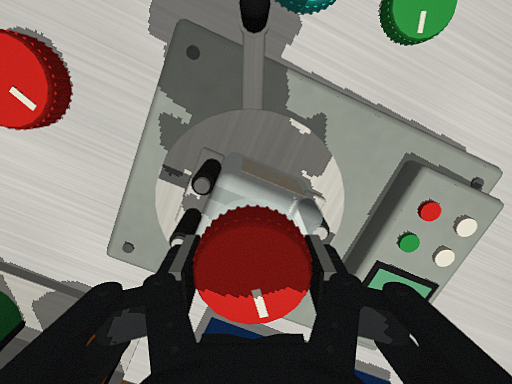

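The mark keeps its place in the gripper's view at (261,303), while the jar stays square with the tester. So the cap has turned about 40° with no slip and the jar hasn't moved. Continuing to about 78°.

>>> arm_command --pt "0 -0.001 0 0 -0.025 0 0.3" --pt "0 -0.002 0 0 -0.05 0 0.3" --pt "0 -0.003 0 0 -0.075 0 0.3" --pt "0 -0.004 0 0 -0.1 0 0.3" --pt "0 -0.005 0 0 -0.125 0 0.3" --pt "0 -0.005 0 0 -0.15 0 0.3" --pt "0 -0.005 0 0 -0.175 0 0.3" --pt "0 -0.005 0 0 -0.2 0 0.3" --pt "0 -0.005 0 0 -0.213 0 0.3" --pt "0 -0.005 0 0 -0.213 0 0.3" --pt "0 -0.005 0 0 -0.213 0 0.3"

```text
t: 15.05
eef_pos: [0.6164, 0.0219, 0.146]
tool_rot: [-1.57, 0.001, 2.668]
wrist_force: [-1.9, -0.3, 0.8]
grip_width: 0.0553
```

```bash
python3 go.py .6163 .0221 .1458 153; python3 -c "
from h import *
im=camera('wrist');cv2.imwrite('pics/w7.png',im)"
```

```text
pos [0.6164 0.0219 0.146 ] rot [-1.5701e+00  1.4000e-03  2.6676e+00] F [-1.9 -0.3  0.8] T [-0.01  0.1   0.03]
shift [ 0.002  0.002 -0.001] turn [-0.0002 -0.0009 -0.0004]
```

View pics/w7.png

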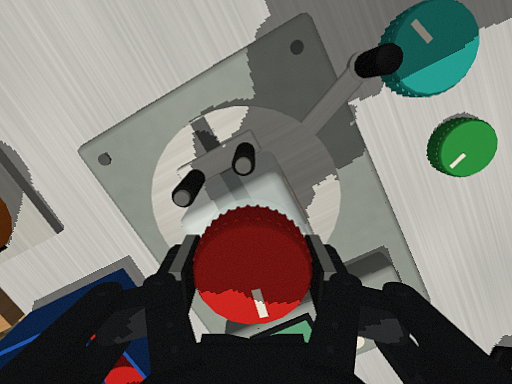

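The mark is still at the same spot in the gripper, so the cap has turned 78°. The vertical force is close to zero. Lifting slowly by 40 mm, which puts the underside at about 0.195, 25 mm above the mouth at 0.170.

>>> arm_command --pt "0 -0.02 0 0 0 0 0.3" --pt "0 -0.04 0 0 0 0 0.3" --pt "0 -0.06 0 0 0 0 0.3" --pt "0 -0.06 0 0 0 0 0.3"

```text
t: 15.6
eef_pos: [0.6166, 0.0219, 0.1522]
tool_rot: [-1.57, 0.002, 2.668]
wrist_force: [0.6, 0.6, -0.3]
grip_width: 0.0559
```

```bash
python3 go.py .6163 .0221 .1862 153
```

```text
pos [0.6166 0.0219 0.1522] rot [-1.5703e+00  1.8000e-03  2.6679e+00] F [ 0.6  0.6 -0.3] T [0.01 0.02 0.04]
shift [ 0.003 -0.34  -0.   ] turn [-0.0002 -0.0008 -0.0006]
```

No resistance, so the thread is free.

>>> arm_command --pt "0 -0.05 0 0 0 -0.0006 0.3" --pt "0 -0.11 0 0 0 -0.0006 0.3" --pt "0 -0.17 0 0 0 -0.0006 0.3" --pt "0 -0.23 0 0 0 -0.0006 0.3" --pt "0 -0.29 0 0 0 -0.0006 0.3" --pt "0 -0.33 0 0 0 -0.0006 0.3" --pt "0 -0.335 0 0 0 -0.0006 0.3" --pt "0 -0.335 0 0 0 -0.0006 0.3" --pt "0 -0.335 0 0 0 -0.0006 0.3" --pt "0 -0.335 0 0 0 -0.0006 0.3" --pt "0 -0.335 0 0 0 -0.0006 0.3"

```text
t: 16.98
eef_pos: [0.6165, 0.0219, 0.1856]
tool_rot: [-1.57, -0.0, 2.668]
wrist_force: [-0.3, -0.1, -0.6]
grip_width: 0.0555
```

```bash
python3 go.py .6163 .0221 .1862 153; python3 - <<'E'
from h import *
im=camera('scene')[140:300,220:400]; w=camera('wrist'); t=camera('top')[100:270,140:330]; a=cv2.resize(im,(450,400),interpolation=3); b=cv2.resize(w,(340,255)); d=cv2.resize(t,(340,304),interpolation=3)
c=np.zeros((560,792,3),np.uint8); c[:400,:450]=a; c[:255,452:]=b; c[256:560,452:]=d; cv2.imwrite('pics/f8.png',c)
print(monitor.state()['joint_velocities'].round(4),monitor.state()['grip_width'])
E
```

```text
pos [0.6165 0.0219 0.1856] rot [-1.5703e+00 -2.0000e-04  2.6678e+00] F [-0.3 -0.1 -0.6] T [ 0.03 -0.    0.01]
shift [ 0.003 -0.006 -0.   ] turn [-0.0002 -0.0008  0.0001]
[ 0.001  -0.001   0.0005 -0.0012 -0.0003 -0.0004] 0.05548745991189727
```

View pics/f8.png

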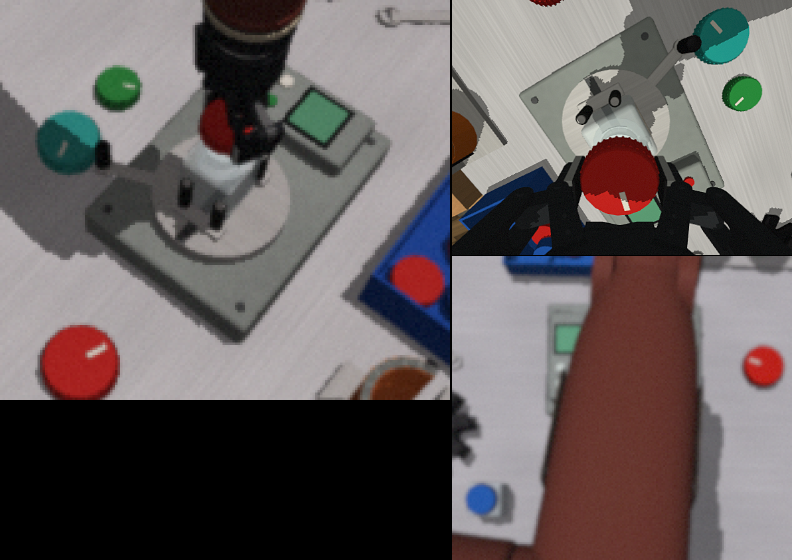

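The jar stands between the closed pegs (scene crop about (215,180)), the lever is home, and the cap is in the jaws above it. The force reading rules out the jar being carried. Handing in.

```bash
python3 -c "
from h import *
print(order.hand_in())"
```

```text
the job is handed in; nothing more can be done
None
```

The job is handed in at about 17 s of the 51 s allowed; the hand-in reports no verdict.

**What I did:** I swung the lever by its knob to the end stop. There the force rose to 37 N with under 1 mm of movement. Only then did I grip the red cap and turn it 78° anticlockwise. It lifted off without resistance, and I finished holding it above the jar.

**Last checks:**
- **Cap:** held at 55.5 mm opening, level to within 0.001 rad, with the arm still. I work out its underside at about 25 mm above the mouth, from where I gripped it; I did not measure that gap in a picture. Its mark stayed put in the gripper throughout the turn, so it did not slip.
- **Jar and lever:** in the final pictures the jar stands between the closed pegs and the lever is home. The wrist force was under 1 N, so the jar was not lifted with the cap.
- **Surroundings:** nothing looked disturbed in the views I had, but the arm hid part of the top view.

**What disagreed:**
- While the gripper covered part of the cap mid-turn, the scene camera's cap position was about 15 mm off. I ignored it and used the wrist view.
- After the lever swing, one wrist view showed the knob about 5 px farther out than predicted, but at the right angle.

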